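# Release the cam stop and push a dish under the magnifier

## Robot

A 6-joint arm with a two-finger parallel gripper is mounted at the origin on a cart in front of the work surface, level with it; the furniture and walls round the work are solid. World frame = base frame: x ahead of the robot, y to its left, z up, the work surface at z = 0. Lengths are in m, angles in rad, forces in N, time in s.
With the tool pointing down it reaches from about 0.275 to 0.825 m from the base axis. Payload 4.9 kg.
Tool frame: the origin (TCP) lies midway between the tips of the shut fingers; the grasp point (between the pads) lies 19 mm behind it (bot.grip_depth is the distance from the TCP to the grasp point, in m); z points along the fingers, y is the line along which they close (so a half turn about z gives the same grasp; the last joint's range is limited). The gripper opens to 85 mm and grips with 20 to 120 N. Pads are 22 mm wide; open, the fingers measure 114 mm over their backs; the gripper's body (76 mm by 85 mm) begins 54 mm behind the grasp point. The pads swing forward as they close: fully open they stand 13 mm farther back than shut.
Start: joints at [-1.353, 0.326, -0.193, 1.052, 0, 1.437], TCP at [0.19, -0.516, 0.231] pointing down, gripper open.
Joint ranges: [-2.65, 2.65], [-0.97, 1.79], [-1.3, 1.35], [-1.93, 2.1], [-1.47, 1.37], [-3.14, 3.14]. Speed limits (rad/s): [2.57, 2.57, 3.14, 3.14, 3.14, 3.14].

## Interface

Orientations are given as a unit quaternion [w, x, y, z].
In Python, from cell import bot gives the robot as it stands. Calls block until the motion is done:
- bot.move_pose(position, orientation): joint-space move of the TCP to a pose.
- bot.move_linear(position, speed=0.15, rotation=None, until_force=None): straight line of the TCP; rotation=None keeps the orientation; speed is the mean speed in m/s. With until_force (N) it stops when the force on the tool has changed by that much, and returns True; else False.
- bot.goto_joints(angles): joint-space move.
- bot.set_gripper(opening, grasp_force=None): opening from 0.0 (shut) to 1.0 (fully open); grasp_force is the grip in N (None keeps the last); returns when the fingers have stopped.
- bot.wait(seconds).
- bot.solve_ik(position, orientation): joint angles nearest the present ones, or None.
- bot.camera(name): name is "scene" or "top" or "wrist"; returns the picture (400x640x3 uint8, red, green, blue); there is no depth.
- bot.calibration(name): a dict with "mtx" (3x3 intrinsics, pixels), "extrinsics" (4x4, takes a point from world to camera coordinates); the wrist camera has in their place "hand_eye" (4x4, takes a point from camera to tool coordinates, whose origin is the TCP and whose axes are the flange's). Camera axes: x right, y down, z forward; pixel columns grow to the right and rows downward; lengths in m; the calibration is good to about 2 mm. A picture is of the moment at which its call begins: read the wrist's pose just before it. calibration takes no time and is no camera call.
A pose or a line that the arm cannot do raises bot.PlanningError and nothing moves.
- bot.close_job(): hands the job in; it is judged then, once.
Trained networks look in the newest picture that a camera, given by its name, has taken for a name from the list of things; names that differ only in an ending like _2 or _b are one class to them, and where a whole thing is asked for, a point or a joint stands for the part that bears it (a point fixed in the world has none). Each returns a list of dicts, best first, with "confidence" (0 to 1); they miss things now and then, are a little off and sometimes report something else, mostly with a low value. They report only what shows in the picture. A call takes as long as a camera call.
- bot.search_frame(camera, thing): "bbox" ([left, top, width, height] in pixels, round what is visible of it).
Readings, each from a call of its own:
- bot.read_clock(): time.
- bot.read_joint_positions(): joint angles.
- bot.read_joint_vel(): joint speeds.
- bot.read_joint_efforts(): joint torques, N m.
- bot.read_position(): TCP position.
- bot.read_tool_rot(): TCP orientation.
- bot.read_ft_force(): force on the tool from outside, world axes, zero at the start.
- bot.read_moment(): the same for the moment, N m.
- bot.read_gripper_width(): opening from 0.0 (shut) to 1.0 (fully open).
- bot.read_finger_force(): force on a finger pad.
Only numpy, scipy, OpenCV 4.12 (cv2) and the standard library are available. Lean on these libraries where they do the work, as an engineer would, in place of code of your own. Each camera call takes 0.05 s, during which the arm holds its last target. There are 200 camera calls.

## Task

Bring the covered dish under the magnifier without touching the dish: with your fingertips, push the red lever post round, clockwise seen from above, until the brass cam's low point (red dot) faces the slide's roller, and only then push the blue slide's upright tab forward, away from you, until the slide is fully home. Leave the lever where it is, lift nothing, and leave everything else on the table where it stands.

Things in the scene. Friction and masses are not known exactly. Their poses are not given: they have to be found in the camera images.
- dish_stage: The fixture, fixed to the table: an aluminium plate 12 mm thick. Origin at table level under the middle of the slide's track; its x axis points forward (the way the slide is pushed, away from the robot), y left, z up. The plate covers x -88..98, y -39..41 mm, and a wing for the cam x -46..48, y 41..116 mm. A round magnifier (outer diameter 80 mm, underside 100 mm and top 112 mm above the table) hangs over x 40, y 0 mm on a post of 12 mm diameter at x 88, y 0 mm.
- cam (a joint): Angle of the brass cam about its upright axis, rad, range -0.6 to 2.3. 0: the low point faces the slide's roller exactly (the slide can go fully home while the angle is within about 0.3 of 0). It starts between 1.4 and 2.1 (high side in the roller's way) and shrinks as the lever is pushed clockwise seen from above. It can be turned too far, past 0. Stiff: about 0.4 N m of friction, some 7 N at the post; it stays where it is left and does not spring back.
- cam_axis (a point): Point on the cam's axis at the cam's top face, 28 mm above the table: at x 5, y 76 mm in the frame of dish_stage. The cam is an eccentric brass disc 52 mm in diameter and 12 mm thick (16 to 28 mm above the table), its centre 12 mm off the axis.
- lever_post (a point): Middle of the top end of the upright red lever post, 82 mm above the table: a round post 16 mm in diameter, reaching from 44 to 82 mm above the table over the lever bar (10 mm wide, 38 to 44 mm above the table). It stands 55 mm from the cam axis; seen in the frame of dish_stage, its direction from the axis is 1.222 rad + cam angle, counted from x towards y.
- low_dot (a point): Red dot (with a red stripe down the rim below it) on the cam's top face at its low point, 10.5 mm from the cam axis.
- roller (a point): Centre of the slide's steel roller (14 mm in diameter), 22 mm above the table, under the end of the blue side arm whose top is 34 mm above the table, with a red dot. At slide 0 it is 47 mm from the cam axis, in the direction of dish_stage's -x.
- follower (a joint): Travel of the blue slide, m: 0 back (as it starts), 0.025 fully home against its stop. Sliding friction about 3 N; it stays where it is left. The cam blocks it before it is home unless the cam is at its low point.
- push_tab (a point): Middle of the rear face of the slide's upright push tab, 55 mm above the table. The tab is 44 mm wide, 9 mm thick and reaches from 28 to 71 mm above the table; push it along dish_stage's x axis. The slide's blue plate (127 x 70 mm, top 28 mm above the table) reaches from the tab forward, and behind the tab there is only the plate of the fixture, top 12 mm above the table.
- petri_dish: Covered clear dish, 62 mm in diameter, 14 mm high, loose on the slide between four small pegs, origin at the middle of its underside, 28 mm above the table. It rides along with the slide.
- view_spot (a point): Point under the middle of the magnifier, 28 mm above the table, where the dish's origin comes to be when the slide is home.
- blue_cap: Loose blue screw cap, 53 mm in diameter, 25 mm high, origin under its middle. Bystander.
- timer: Loose white bench timer 64 x 64 x 19 mm, origin under its middle. Bystander.
- beaker_small: Loose small glass beaker, 52 mm in diameter, 70 mm high, origin under its middle. Bystander.
- marker: Loose marker pen, 121 mm long along its y axis, 14 mm high, origin under its middle. Bystander.
- bottle_amber: Loose amber bottle with blue cap, 70 mm in diameter, 138 mm high, origin under its middle. Bystander.

How it is judged:
On the way, in this order (a step that is already met when the one before it is completed fails the run):
1. the cam is at its low point (within 0.25 rad) and at rest while the slide is still back (within 5 mm) (value of joint cam between -0.25 and 0.25 rad and value of joint follower below 0.005 m and velocity of joint cam between -0.1 and 0.1 rad/s), for 0.2 s.
2. the slide is fully home (within 2.5 mm) (value of joint follower above 0.0225 m), for 0.2 s.
At the end, for the whole second after the job is handed in: The cam stands within 0.3 rad of its low point, the slide is within 2.5 mm of fully home, and the dish lies flat and still in its place on the slide, within 8 mm of the spot under the magnifier (value of joint cam between -0.3 and 0.3 rad and value of joint follower above 0.0225 m and horizontal distance between petri_dish and view_spot below 0.008 m and z of petri_dish in the frame of dish_stage below 0.032 m and angle between petri_dish's own z axis and vertical below 0.1 rad and linear speed of petri_dish below 0.02 m/s); the robot touches nothing.
It fails at once if the slide is pushed forward (more than 5 mm) while the cam is not at its low point (more than 0.3 rad off) (value of joint follower above 0.005 m and not (value of joint cam between -0.3 and 0.3 rad)).
It fails at once if the robot touches the dish (more than 0.5 N) (contact force between any of the fingers, the arm and petri_dish above 0.5 N).
It fails at once if the dish is lifted or tipped (10 mm, 0.3 rad) (z of petri_dish in the frame of dish_stage above 0.038 m or angle between petri_dish's own z axis and vertical above 0.3 rad).
It fails at once if a bystander (blue cap, timer, small beaker, marker pen, amber bottle) is moved by more than 20 mm (distance of any of blue_cap, timer, beaker_small, marker, bottle_amber from where it was at the start of the episode above 0.02 m).
It also fails if it takes over 42 s, if anything falls off the work surface, if the arm or the gripper's body presses on something with over 40 N, if the wrist force passes 120 N, or if a joint passes its speed limit or range.

## Working session

There is one attempt and no reset: what is moved stays moved. The work goes in short steps, each a Python script; the robot and the scene stay as the last script left them, time stands still between calls to the robot, and variables do not carry over. Pictures are saved under pics/ and viewed, at most 10 in all, crops included, and the job is handed in when it is done.

```bash
mkdir -p pics; ls; python3 - <<'E'
from cell import bot
import cv2
for n in("scene","top"):
    im=bot.camera(n); cv2.imwrite(f"pics/{n}0.png",im[:,:,::-1])
    c=bot.calibration(n); print(n,c["mtx"].tolist(),c["extrinsics"].round(4).tolist())
    for t in("dish_stage","lever_post","low_dot","roller","push_tab","petri_dish","cam","bottle_amber","beaker_small","blue_cap","timer","marker"):
        print(t,[( [round(float(x)) for x in d["bbox"]],round(float(d["confidence"]),2)) for d in bot.search_frame(n,t)[:2]])
print(bot.read_clock(),bot.read_tool_rot())
E
```

```text
pics
scene [[515.671766149034, 0.0, 313.5919207708772], [0.0, 515.671766149034, 201.89175022378117], [0.0, 0.0, 1.0]] [[-0.4929, -0.8698, -0.0221, 0.0627], [-0.4939, 0.3006, -0.8159, 0.336], [0.7164, -0.3912, -0.5777, 1.1231], [0.0, 0.0, 0.0, 1.0]]
dish_stage [([313, 164, 48, 38], 0.9)]
lever_post []
low_dot []
roller [([401, 193, 19, 11], 0.61), ([318, 194, 40, 9], 0.56)]
push_tab [([321, 193, 38, 9], 0.48)]
petri_dish [([318, 191, 23, 11], 0.7)]
cam []
bottle_amber [([394, 148, 27, 41], 0.81)]
beaker_small [([198, 230, 22, 32], 0.59)]
blue_cap [([402, 193, 18, 12], 0.74)]
timer [([380, 160, 18, 17], 0.57), ([395, 145, 25, 44], 0.29)]
marker [([184, 269, 45, 22], 0.7)]
top [[430.99379135066414, 0.0, 320.10783200439926], [0.0, 430.99379135066414, 202.2642941896941], [0.0, 0.0, 1.0]] [[0.0138, -0.9998, -0.0148, -0.1801], [-0.9951, -0.0123, -0.0978, 0.475], [0.0976, 0.016, -0.9951, 1.1817], [0.0, 0.0, 0.0, 1.0]]
dish_stage [([315, 163, 61, 68], 0.74)]
lever_post [([322, 197, 13, 30], 0.62)]
low_dot [([322, 195, 14, 31], 0.88)]
roller [([197, 197, 25, 21], 0.37)]
push_tab [([333, 196, 43, 35], 0.69)]
petri_dish [([348, 196, 22, 10], 0.73), ([330, 198, 47, 35], 0.34)]
cam [([318, 198, 18, 30], 0.7), ([333, 200, 45, 30], 0.64)]
bottle_amber [([441, 200, 34, 25], 0.59)]
beaker_small [([197, 197, 24, 15], 0.87)]
blue_cap [([422, 227, 22, 19], 0.8)]
timer [([437, 165, 24, 24], 0.93), ([332, 198, 43, 31], 0.47)]
marker [([177, 234, 40, 14], 0.53)]
1.3 [-5.20482495e-06  9.84569160e-01  1.74995911e-01  5.26957076e-06]
```

```bash
python3 - <<'E'
import cv2
a=cv2.imread("pics/top0.png")[140:280,160:500]
cv2.imwrite("pics/top0c.png",cv2.resize(a,None,fx=2.35,fy=2.35,interpolation=2))
a=cv2.imread("pics/top0.png")[150:245,300:390]
cv2.imwrite("pics/top0d.png",cv2.resize(a,None,fx=6,fy=6,interpolation=2))
E
```

```text
(no output)
```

View pics/top0c.png

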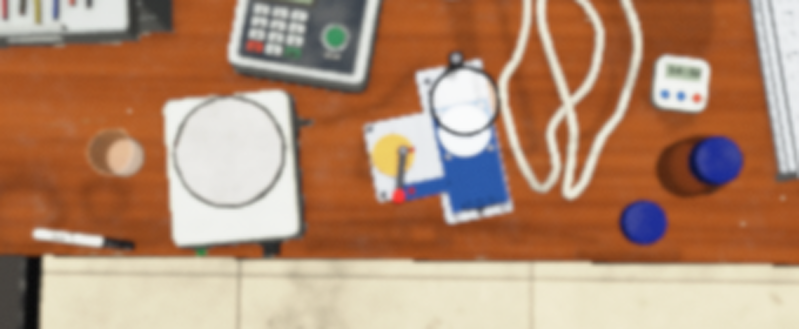

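View pics/top0d.png

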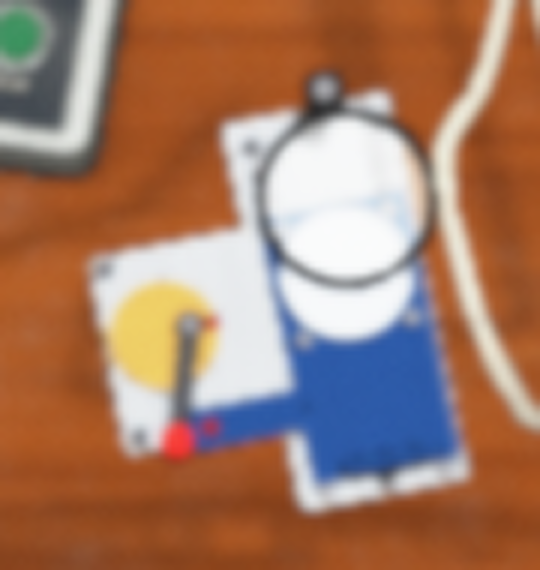

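The top view shows the stage rotated slightly. The post is at about px (330,223), the cam hub at (332,204) and the tab at about (365,229). The balance to the left is clear of the arc. Next I'll fit the stage pose from the plate corners.

```bash
cat > h.py <<'E'
from cell import bot
import numpy as np, cv2
from scipy.optimize import least_squares
def proj(name,P):
    c=bot.calibration(name); return proj2(c["mtx"],c["extrinsics"],P)
def proj2(K,E,P):
    p=(E[:3,:3]@np.atleast_2d(P).T+E[:3,3:]); p=K@p; return (p[:2]/p[2]).T
def ray(name,px,z):
    c=bot.calibration(name); E=c["extrinsics"]; R=E[:3,:3]
    d=R.T@np.linalg.inv(c["mtx"])@[*px,1]; o=-R.T@E[:3,3]; return o+d*(z-o[2])/d[2]
def T(s,P): # stage -> world
    P=np.atleast_2d(P).astype(float); c,n=np.cos(s[2]),np.sin(s[2])
    return np.c_[s[0]+c*P[:,0]-n*P[:,1],s[1]+n*P[:,0]+c*P[:,1],P[:,2]]
def quat(psi): return [0,np.cos(psi/2),np.sin(psi/2),0]
def wristcam():
    c=bot.calibration("wrist"); p=bot.read_position(); w,x,y,z=bot.read_tool_rot()
    from scipy.spatial.transform import Rotation as Ro
    M=np.eye(4); M[:3,:3]=Ro.from_quat([x,y,z,w]).as_matrix(); M[:3,3]=p
    return c["mtx"],np.linalg.inv(M@c["hand_eye"])
E
python3 - <<'E'
from h import *
S=np.array([[98,41,12],[98,-39,12],[-88,-39,12],[-88,41,12],[48,116,12],[-46,116,12],[5,76,44]])/1e3
px=np.array([[222,125],[388,95],[468,472],[310,512],[92,262],[130,455],[190,325]])/6+[300,150]-.4
f=lambda s:(proj("top",T(s,S))-px).ravel()
r=least_squares(f,[.5,-.25,.1]); s=r.x; print(s,r.fun.reshape(-1,2).round(1).tolist())
np.save("s.npy",s)
L=ray("top",np.array([178,440])/6+[300,150]-.4,.082); ax=T(s,[.005,.076,.082])[0]
d=L-ax; cam=np.arctan2(d[1],d[0])-s[2]-1.222; print("post",L,"r",np.hypot(*d[:2]),"cam",cam%(2*np.pi))
t=ray("top",np.array([390,475])/6+[300,150]-.4,.071);c,n=np.cos(s[2]),np.sin(s[2]);print("tab stage",(t-T(s,[0,0,0])[0])[:2]@np.array([[c,-n],[n,c]]))
print("axis",ax)
for off in(0,np.pi/2,np.pi,-np.pi/2):
  for cm in(1.9,1,0):
    ph=s[2]+1.222+cm; u=np.array([np.cos(ph),np.sin(ph),0]); tg=np.array([u[1],-u[0],0])
    p=ax+.055*u-.02*tg; p[2]=.055
    q=bot.solve_ik(p,quat(ph-np.pi/2+off)); print(off,cm,None if q is None else np.round(q,2))
E
```

```text
[ 0.48280416 -0.28080694  0.22051655] [[0.1, 0.0], [-0.0, -0.8], [1.0, 0.7], [-0.7, -0.1], [-0.6, -0.2], [-0.1, 0.2], [0.3, 0.1]]
post [ 0.41693123 -0.19975453  0.082     ] r 0.05443786135792094 cam 1.5923464955666198
tab stage [-0.08053958  0.00463934]
axis [ 0.47105933 -0.20555364  0.082     ]
0 1.9 [-0.66  0.41 -0.59  0.57  0.    0.71]
0 1 [-0.58  0.37 -0.66  0.54  0.    1.69]
0 0 [-0.47  0.41 -0.6   0.57  0.    2.8 ]
1.5707963267948966 1.9 [-0.66  0.41 -0.59  0.57  0.   -0.86]
1.5707963267948966 1 [-0.58  0.37 -0.66  0.54  0.    0.12]
1.5707963267948966 0 [-0.47  0.41 -0.6   0.57  0.    1.23]
3.141592653589793 1.9 [-0.66  0.41 -0.59  0.57  0.   -2.44]
3.141592653589793 1 [-0.58  0.37 -0.66  0.54  0.   -1.45]
3.141592653589793 0 [-0.47  0.41 -0.6   0.57  0.   -0.34]
-1.5707963267948966 1.9 [-0.66  0.41 -0.59  0.57  0.    2.28]
-1.5707963267948966 1 [-0.58  0.37 -0.66  0.54  0.   -3.02]
-1.5707963267948966 0 [-0.47  0.41 -0.6   0.57  0.   -1.91]
```

Good fit (under 1 px), with the cam at about 1.6 rad. I'll shut the gripper, hover beside the post and take one close look.

```bash
python3 - <<'E'
from h import *
s=np.load("s.npy"); ax=T(s,[.005,.076,.082])[0]; ph=s[2]+1.222+1.6
u=np.array([np.cos(ph),np.sin(ph),0]); tg=np.array([u[1],-u[0],0])
p=ax+.055*u-.032*tg; p[2]=.19
bot.set_gripper(0.0); bot.move_pose(p,quat(ph+np.pi/2))
K,E=wristcam(); im=bot.camera("wrist").copy(); np.savez("w1.npz",im=im,K=K,E=E)
for P in ([.005,.076,.028],[-.042,.076,.034],[-.088,-.039,.012],[-.088,.041,.012],[-.046,.116,.012],[.048,.116,.012]):
    q=proj2(K,E,T(s,P))[0]; print(P,q.round()); cv2.circle(im,tuple(int(v) for v in q),4,(0,255,0),1)
q=proj2(K,E,ax+.055*u)[0]; print("post",q); cv2.circle(im,tuple(int(v) for v in q),5,(0,255,0),1)
cv2.imwrite("pics/w1.png",im[:,:,::-1]); print(bot.read_clock(),bot.read_position())
E
```

```text
[0.005, 0.076, 0.028] [270. 213.]
[-0.042, 0.076, 0.034] [315. 200.]
[-0.088, -0.039, 0.012] [322.  66.]
[-0.088, 0.041, 0.012] [348. 148.]
[-0.046, 0.116, 0.012] [331. 228.]
[0.048, 0.116, 0.012] [249. 253.]
post [325.21965752 233.33852626]
5.1083 [ 0.41313178 -0.23213622  0.1900168 ]
```

View pics/w1.png

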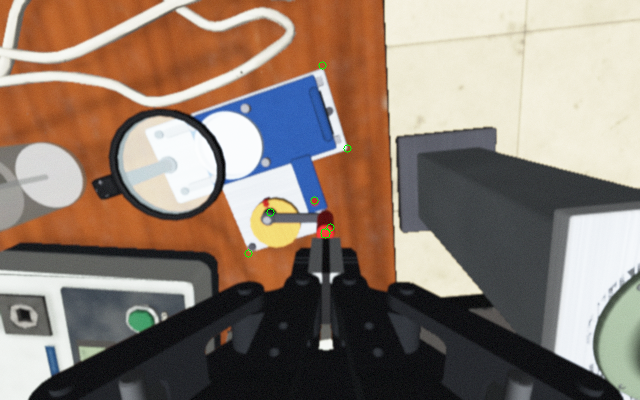

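The predictions (green) agree with the picture: cam hub (268,216), roller dot (315,200), post (325,230). Next I'll descend and push along the arc to just short of zero.

```bash
cat >> h.py <<'E'
def look():
    s=np.load("s.npy"); im=bot.camera("top"); h=cv2.cvtColor(im,cv2.COLOR_RGB2HSV)
    m=((h[...,0]<6)|(h[...,0]>174))&(h[...,1]>190)&(h[...,2]>120)
    m=m.astype(np.uint8); m[:185]=0; m[240:]=0; m[:,:300]=0; m[:,345:]=0
    n,l,st,c=cv2.connectedComponentsWithStats(m); ax=T(s,[.005,.076,.082])[0]
    for i in range(1,n):
        if st[i,4]<4: continue
        d=ray("top",c[i],.082)-ax; print("red",c[i].round(1),st[i,4],"r",np.hypot(*d[:2]).round(3),"cam",(np.arctan2(d[1],d[0])-s[2]-1.222).round(3)%(6.2832))
    return im
def arc(c,d=.019,z=.056):
    s=np.load("s.npy"); ax=T(s,[.005,.076,.082])[0]; ph=s[2]+1.222+c
    u=np.array([np.cos(ph),np.sin(ph),0]); tg=np.array([u[1],-u[0],0])
    p=ax+.055*u-d*tg; p[2]=z; return p,quat(ph+np.pi/2),tg
E
python3 - <<'E'
from h import *
look()
bot.move_linear(arc(1.6,.032)[0],speed=.15); print(bot.read_ft_force())
for c in np.arange(1.6,.29,-.13):
    p,q,tg=arc(c); bot.move_linear(p,speed=.08,rotation=q)
    print(c.round(2),(bot.read_ft_force()@tg).round(1),end=" ")
print(bot.read_clock()); im=look()
cv2.imwrite("pics/t2.png",cv2.resize(im[150:245,300:390,::-1],None,fx=6,fy=6,interpolation=2))
E
```

```text
[-0.79877832 -0.40752334  0.08349941]
1.6 0.6 1.47 -3.4 1.34 -4.4 1.21 -4.8 1.08 -4.3 0.95 -5.6 0.82 -5.0 0.69 -4.5 0.56 -4.6 0.43 -4.1 0.3 -5.0 9.3417
```

View pics/t2.png

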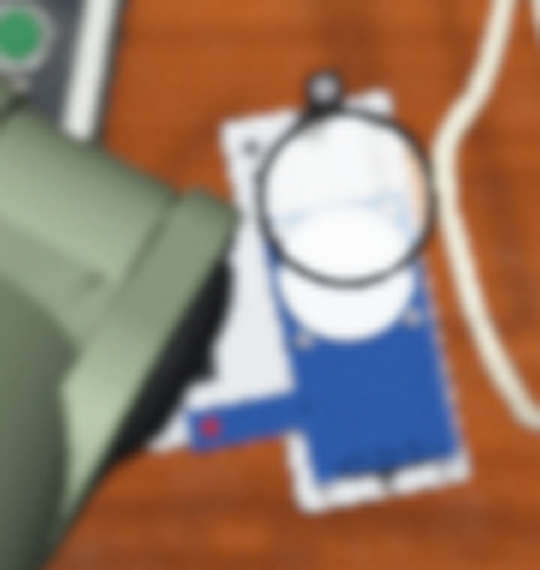

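The post is moving with a steady force of about 5 N, and the arm hides it from the top camera. I'll finish to about 0.05, back off and check.

```bash
python3 - <<'E'
from h import *
for c in (.17,.06):
    p,q,tg=arc(c); bot.move_linear(p,speed=.06,rotation=q)
bot.move_linear(arc(.06,.032)[0],speed=.08); 
p=bot.read_position(); bot.move_linear([p[0],p[1],.16],speed=.2)
s=np.load("s.npy"); b=T(s,[-.12,0,.16])[0]
bot.move_pose(b,quat(s[2]+np.pi/2)); im=look(); print(bot.read_clock(),bot.read_position())
cv2.imwrite("pics/t3.png",cv2.resize(im[150:245,300:390,::-1],None,fx=6,fy=6,interpolation=2))
E
```

```text
red [310.5 202.3] 28 r 0.056 cam 0.128
11.8333 [ 0.36566507 -0.30594486  0.15918542]
```

View pics/t3.png

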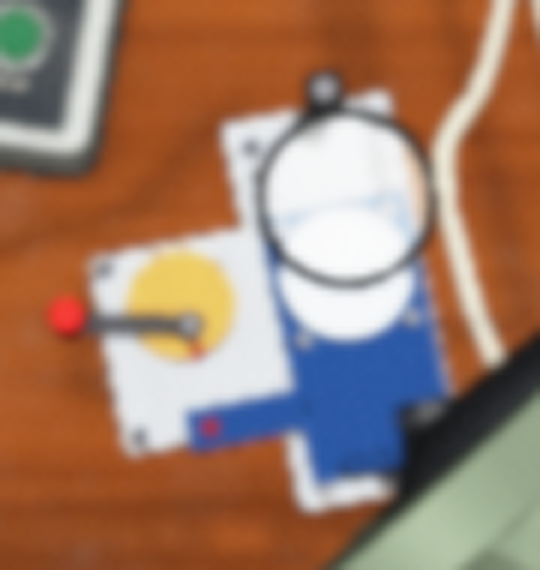

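The post is at (311,202), the dot faces the roller, and the measured cam angle is 0 to 0.13 rad, so it is at its low point. Now the tab.

```bash
python3 - <<'E'
from h import *
s=np.load("s.npy")
bot.move_linear(T(s,[-.125,0,.052])[0],speed=.15)
f=bot.move_linear(T(s,[-.055,0,.052])[0],speed=.04,until_force=15)
c,n=np.cos(s[2]),np.sin(s[2]); d=np.array(bot.read_position())-T(s,[0,0,0])[0]
print(f,d[:2]@np.array([[c,-n],[n,c]]),bot.read_ft_force(),bot.read_clock())
bot.wait(.3)
bot.move_linear(T(s,[-.125,0,.052])[0],speed=.1); bot.move_linear(T(s,[-.14,0,.2])[0],speed=.2)
bot.move_pose([.25,-.45,.25],quat(s[2]+np.pi/2))
im=look(); print(bot.read_clock())
cv2.imwrite("pics/t4.png",cv2.resize(im[150:245,300:390,::-1],None,fx=6,fy=6,interpolation=2))
E
```

```text
True [-0.06657863  0.00017851] [-0.86911737 -0.6933337   0.71972628] 14.0583
red [310.6 202.3] 29 r 0.056 cam 0.129
16.7583
```

View pics/t4.png

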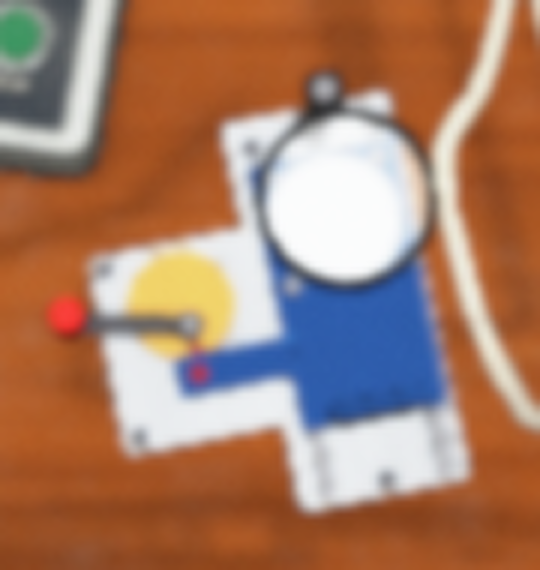

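The roller dot moved from crop px (209,427) to (199,372), about 25 mm. The push ended on a firm 15 N stop, the cam did not move, and the dish sits under the magnifier. I'm handing in.

```bash
python3 -c "
from cell import bot
print(bot.close_job())"
```

```text
the job is handed in; nothing more can be done
None
```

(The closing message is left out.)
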